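Park a fired test ring at the end of the bent-wire rack

TASK

Take the clay test ring out of its wooden cradle, thread it over the free end of the bent-wire rack and slide it along the wire, round both corners, until it is fully home against the wooden block at the wire's end. Let go so that it hangs there by itself, and leave the vase, the bowl and the two test tubes where they stand.

Things in the scene. Friction and masses are not known exactly. Their poses are not given: they have to be found in the camera images.
- ring: Flat fired-clay ring, matt terracotta, outside diameter 56 mm, bore 32 mm, 16 mm thick, 45 to 90 g. Origin at its centre; the bore runs along its own y axis. It starts standing on edge in the cradle, bore level, centre 36 mm above the table. Turning about its bore does not matter. Hanging on the wire its centre is 12 mm below the wire's axis.
- cradle: Fixed low wooden cradle, 90 x 50 x 20 mm high, with an 19 mm wide slot in which the ring stands; slot floor 8 mm above the table, slot along its x axis, ring's bore along its y axis. Origin at the centre of its underside.
- rack: Fixed rack: plywood base 14 mm thick (x -110 to 30, y -50 to 80 mm), upright wooden block 40 x 40 x 140 mm, bare steel wire 8 mm thick, level, axis 140 mm above the table. Origin on the table below point stop, z up. In its frame the wire's axis runs, in mm (x, y): block face (0, 0), corner (0, 95), corner (-90, 95), free end (-90, 199). Corners are square, rounded to 25 mm radius on the axis.
- stop (a point): Point on the wire's axis in the face of the wooden block (which faces the rack's +y), where the wire ends and the ring must come to rest. The block spans 20 mm to either side; its top is level with the wire's axis and the wire runs on half sunk in it, so nothing of the rack stands more than 4 mm above the wire's axis. Axes as the rack's.
- corner_b (a point): Second corner that the ring comes to: where the axes of the two straight legs would cross, 95 mm from stop.
- corner_a (a point): First corner that the ring comes to: where the axes of the two straight legs would cross, 90 mm from corner_b.
- free_end (a point): Very tip of the wire's rounded free end, on its axis, 104 mm from corner_a.
- vase: Bystander: white ceramic bud vase, 68 mm in diameter, 73 mm high, loose. Origin at the centre of its underside.
- bowl: Bystander: white ceramic bowl, 100 mm in diameter, 45 mm high, loose. Origin at the centre of its underside.
- tube_near: Bystander: pale test tube of clay standing on end, 40 mm in diameter, 75 mm high, loose. Origin at the centre of its underside.
- tube_far: Bystander: a second such tube, 40 mm in diameter, 75 mm high, loose. Origin at the centre of its underside.
Things that resemble listed ones, but are neither listed nor needed, are in the scene too. There is more than one size of the ring; the job needs the largest.

How it is judged (in metres and radians):
On the way, in this order (a step that is already met when the one before it is completed fails the run):
1. the ring is threaded on the wire's first leg, between its free end and the first corner (y of ring in the frame of rack between 0.118 and 0.188 m and x of ring in the frame of rack between -0.106 and -0.074 m and z of ring in the frame of rack between 0.123 and 0.152 m), for 0.05 s.
2. the ring has rounded the first corner and is on the middle leg (x of ring in the frame of rack between -0.072 and -0.018 m and y of ring in the frame of rack between 0.079 and 0.111 m and z of ring in the frame of rack between 0.123 and 0.152 m), for 0.05 s.
At the end, for the whole second after the job is handed in: The ring hangs on the wire at rest, let go, its centre within 17 mm of the block's face (its face 9 mm or less from the block), within 16 mm sideways of the wire's axis and 0 to 22 mm below it (y of ring in the frame of rack between 0 and 0.017 m and x of ring in the frame of rack between -0.016 and 0.016 m and z of ring in the frame of rack between 0.118 and 0.14 m and linear speed of ring below 0.02 m/s and angular speed of ring below 0.3 rad/s); the robot touches nothing.
It fails at once if the vase is pushed more than 25 mm or tipped (distance of vase from where it was at the start of the episode above 0.025 m or angle between vase's own z axis and vertical above 0.5 rad).
It fails at once if the bowl is pushed more than 25 mm or tipped (distance of bowl from where it was at the start of the episode above 0.025 m or angle between bowl's own z axis and vertical above 0.5 rad).
It fails at once if the near tube is pushed more than 25 mm or tipped (distance of tube_near from where it was at the start of the episode above 0.025 m or angle between tube_near's own z axis and vertical above 0.5 rad).
It fails at once if the far tube is pushed more than 25 mm or tipped (distance of tube_far from where it was at the start of the episode above 0.025 m or angle between tube_far's own z axis and vertical above 0.5 rad).
It also fails if it takes over 59 s, if anything falls off the work surface, if the arm or the gripper's body presses on something with over 40 N, if the wrist force passes 120 N, or if a joint passes its speed limit or range.

ROBOT

A 6-joint arm with a two-finger parallel gripper is mounted at the origin on the work surface. World frame = base frame: x ahead of the robot, y to its left, z up, the work surface at z = 0. Lengths are in mm, angles in rad, forces in N, time in s.
With the tool pointing down it reaches from about 325 to 850 mm from the base axis. Payload 4.4 kg.
Tool frame: the origin (TCP) lies on the centre line of the jaws, within the pads' length; the fingertips stand 11 mm ahead of it and the grasp point (between the pads) lies 8 mm behind it; z points along the fingers, y is the line along which they close (so a half turn about z gives the same grasp; the last joint's range is limited). The gripper opens to 94 mm and grips with 3 to 60 N. Pads are 16 mm wide; open, the fingers measure 119 mm over their backs; the gripper's body (75 mm by 177 mm) begins 78 mm behind the grasp point.
Start: joints at [-1.496, 0.207, 1.542, -0, 1.393, -0.15], TCP at [128.722, -560.409, 216.447] pointing down, gripper open.
Joint ranges: [-2.73, 2.73], [-0.86, 2.22], [0.23, 2.46], [-1.11, 4.25], [0.08, 2.63], [-2.82, 2.82]. Speed limits (rad/s): [2.79, 2.79, 3.14, 3.14, 3.14, 3.14].

INTERFACE

Orientations are given as a unit quaternion [x, y, z, w].
In Python, from plant import monitor, camera, order gives the robot as it stands. The module is installed in compiled form; this text tells all that it offers.
- The arm moves only by the tool step_arm, never from a script. Its argument "motion" is a list that holds one entry, the list of rows, each a list of 7 numbers: the opening, from 0 (shut) to 1 (fully open), then the shift along the tool's x, y, z in cm, then the turn, a rotation vector about the tool's x, y, z in degrees. In form: [[[gripper, x, y, z, wx, wy, wz], ...]]. A call has 1 to 20 rows; each row is the pose to reach, as a shift and turn from the pose commanded when the call began, along the tool's axes at that moment; what a row does not reach only later rows make up. A row lasts 1/10 s, in which the tool goes at most 50 mm and 8.59 degrees, less where a joint would pass 70% of its speed; a pose out of reach is approached as far as the arm can. A call with a gripper value outside its range is refused whole. The fingers move at their own pace and stop on an object; "force" is the grip in N (left out, the last holds). Time passes only in rows, so rows that repeat a pose let the fingers close. It gives the time, the measured TCP pose, the force, the opening and the grip force at its end, in the units of the state.
- monitor.state(): the state, without advancing time (a new reading comes with each control period).
- camera(name): name is "scene" or "top"; returns a dict with "pixels" (384x512x3 uint8, blue, green, red), "z_map" (384x512 float32, mm along the optical axis (not along the pixel's ray), 0 where there is no reading), "vfov" (degrees; the focal length in pixels is half the picture's height over the tangent of half this angle, whatever the lens; pixels are square), "cx", "cy" (the principal point, pixels), "rvec" (rotation vector, rad) and "tvec" (3), from world to camera coordinates, as OpenCV has them. Camera axes: x right, y down, z forward; pixel columns grow to the right and rows downward; lengths in mm; the calibration is good to about 2 mm. A picture is of the moment at which its call begins.
- order.sign_off(): hands the job in; it is judged then, once.
The state is a dict: "clock": time; "joints": joint angles; "joint_vel": joint speeds; "tau": joint torques, N m; "position": TCP position; "eef_rot": TCP orientation; "ft_force": force on the tool from outside, world axes, zero at the start; "wrist_torque": the same for the moment, N m; "finger_gap": finger opening in mm; "finger_force": force on a finger pad.
Only numpy, scipy, OpenCV 4.12 (cv2) and the standard library are available. Lean on these libraries where they do the work, as an engineer would, in place of code of your own. Each camera call takes 0.05 s, during which the arm holds its last target. There are 200 camera calls.

## Working session

There is one attempt and no reset: what is moved stays moved. The work goes in short steps, Python scripts to look and compute and a tool call to move; the robot and the scene stay as the last step left them, time stands still between calls to the robot, and variables do not carry over. Pictures are saved under pics/ and viewed, at most 10 in all, crops included, and the job is handed in when it is done.

Besides the shell and the picture viewer there is one more tool, called after "Emit:" as name(argument=value, ...), one argument or row to a line, values as JSON. step_arm: Moves the arm, as the interface text tells. Its arguments: {"type":"object","properties":{"motion":{"type":"array","items":{"type":"array","items":{"type":"array","items":{"type":"number"}}}},"force":{"type":"number"}},"required":["motion"]}

```bash
mkdir -p pics; cat > h.py <<'E'
import numpy as np, cv2
from plant import monitor, camera, order
from scipy.spatial.transform import Rotation as R
def shot(n):
    c=camera(n); im=np.array(c["pixels"]); z=c["z_map"]; f=192/np.tan(np.radians(c["vfov"])/2)
    v,u=np.mgrid[0:384,0:512]
    P=np.stack([(u-c["cx"])/f*z,(v-c["cy"])/f*z,z],-1)
    Rm=cv2.Rodrigues(np.array(c["rvec"],float))[0]
    W=(P-np.array(c["tvec"]).reshape(3))@Rm
    W[z==0]=np.nan
    return im,W,c
E
python3 - <<'E'
from h import *
ims=[]
for n in("scene","top"):
    im,W,c=shot(n); np.savez(n+"0.npz",im=im,W=W); ims.append(im); print(n,c["vfov"],c["cx"],c["cy"],c["rvec"],c["tvec"])
    cv2.imwrite(f"pics/{n}0.png",cv2.resize(im,(800,600)))
print(monitor.state())
E
```

```text
scene 54.48890961331837 261.6703450727647 192.97154056986705 [ 1.27813638  2.01360607 -1.05902015] [ 298.45548359 -173.65410977 1366.03601111]
top 53.03954678039803 256.8183066618151 190.1409482729404 [ 2.15008401 -2.14297218  0.16305249] [ -56.47050865  566.13992095 1109.72261923]
{'clock': 0.1, 'joints': array([-1.49546341e+00,  2.07322469e-01,  1.54279640e+00,  3.98131411e-06,
        1.39353228e+00, -1.50499444e-01]), 'joint_vel': array([ 0.00025301, -0.00111888, -0.00480584,  0.00018153, -0.0003041 ,
       -0.00072014]), 'tau': array([-5.77731462e-04, -3.71867716e+01, -2.82289749e+01,  7.01074465e-02,
        3.11301718e-02, -4.73522755e-05]), 'position': array([ 128.68898434, -559.68322794,  215.42088798]), 'eef_rot': array([ 9.93631252e-01,  1.12675975e-01,  4.06310178e-05, -1.02844511e-03]), 'ft_force': array([-0.11019726,  0.27680638,  0.16205815]), 'wrist_torque': array([-0.03178037,  0.03909832,  0.00150727]), 'finger_force': 0.0, 'finger_gap': 94.02448918166407}
```

View pics/scene0.png

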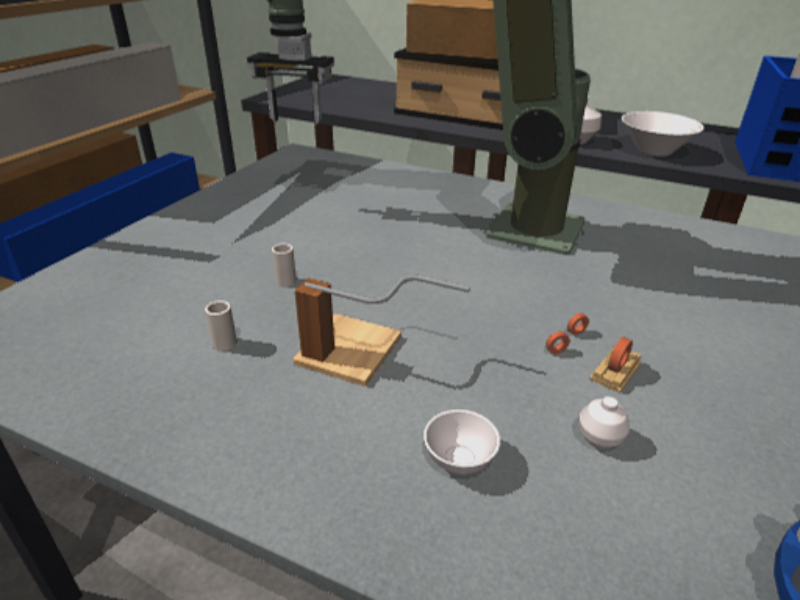

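View pics/top0.png

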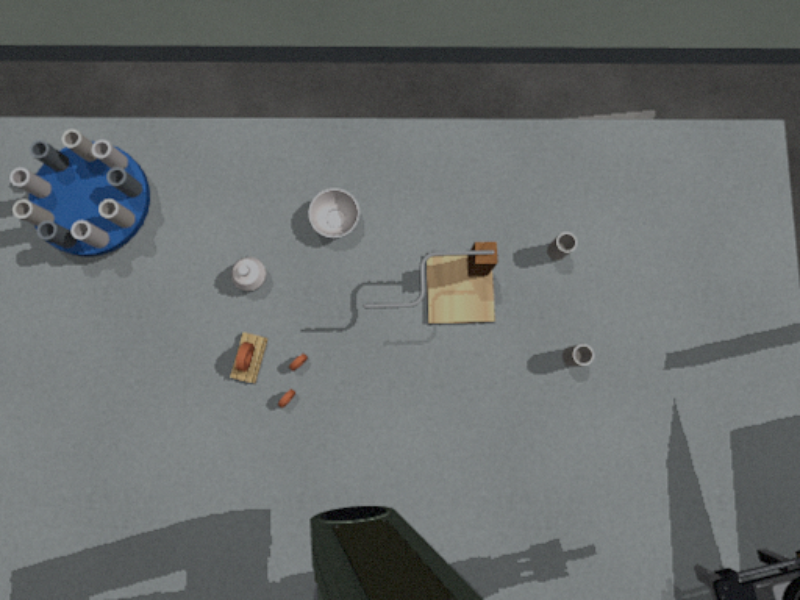

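The top view shows the ring in its cradle at (245,357), the block at (483,258), the wire's free end at (365,305), the vase at (249,274), the bowl at (333,213), and the tubes at (566,243) and (582,355). The smaller rings at (298,361) and (287,397) are decoys. Next I measure these points.

```bash
python3 - <<'E'
from h import *
S=np.load("scene0.npz");T=np.load("top0.npz")
for n,D in(("scene",S),("top",T)):
    im,W=D["im"].astype(int),D["W"]
    b,g,r=im[...,0],im[...,1],im[...,2]
    x,y,z=W[...,0],W[...,1],W[...,2]
    on=(x>200)&(x<1000)&(abs(y)<500)
    print(n,"table z",np.nanmedian(z[on]))
    # ring: orange/red
    m=on&(r>90)&(r>2*g)&(z>8)&(z<80)
    k,l,st,ce=cv2.connectedComponentsWithStats(m.astype(np.uint8))
    for i in range(1,k):
        if st[i,4]>15:
            p=W[l==i]; pm=p[:,:2]-p[:,:2].mean(0); w,v=np.linalg.eigh(np.cov(pm.T)); print("red",st[i],p.min(0).round(),p.max(0).round(),np.median(p,0).round(1),"ax",np.degrees(np.arctan2(v[1,1],v[0,1])).round(1),np.sqrt(w).round(1))
    # tall things
    m=on&(z>12)&(z<160)
    k,l,st,ce=cv2.connectedComponentsWithStats(m.astype(np.uint8))
    for i in range(1,k):
        if st[i,4]>15:
            p=W[l==i]; print("obj",st[i],p.min(0).round(),p.max(0).round(),np.median(p,0).round())
    # wire points
    m=on&(z>132)&(z<152)
    q=W[m]; print("wire n",len(q)); 
    np.save(n+"wire.npy",q)
    q=q[np.argsort(-q[:,1])]
    print(q[:: max(1,len(q)//45)].round(0).tolist())
E
```

```text
scene table z -0.8124082217193004
obj [174 155  15  25 305] [ 433. -406.   12.] [ 479. -366.   76.] [ 468. -379.   52.]
obj [ 187  176  114   67 2504] [ 521. -234.   12.] [665.  13. 145.] [ 630. -182.   38.]
obj [131 192  20  29 437] [ 650. -384.   12.] [ 690. -344.   76.] [ 678. -355.   54.]
obj [363 200  14  12 103] [361. 149.  12.] [393. 181.  40.] [379. 163.  29.]
obj [349 212  16  12 109] [432. 127.  13.] [460. 162.  40.] [449. 142.  29.]
obj [380 215  30  32 498] [410. 213.  12.] [502. 274.  66.] [470. 243.  20.]
obj [370 253  33  33 811] [593. 212.  13.] [648. 277.  74.] [631. 244.  48.]
obj [ 271  262   49   41 1160] [683.  30.  12.] [782. 129.  46.] [711.  75.  32.]
obj [495 332  17  52 678] [691. 444.  29.] [800. 468.  72.] [760. 453.  51.]
wire n 537
[[539.0, 13.0, 140.0], [539.0, 3.0, 143.0], [542.0, -3.0, 140.0], [538.0, -12.0, 138.0], [539.0, -19.0, 142.0], [539.0, -27.0, 143.0], [539.0, -35.0, 143.0], [538.0, -43.0, 143.0], [539.0, -53.0, 138.0], [542.0, -59.0, 141.0], [541.0, -68.0, 144.0], [544.0, -77.0, 140.0], [549.0, -83.0, 136.0], [604.0, -85.0, 144.0], [607.0, -
[... 2048 characters left out ...]
.0], [630.0, -110.0, 144.0], [633.0, -118.0, 142.0], [633.0, -129.0, 142.0], [634.0, -138.0, 138.0], [627.0, -148.0, 145.0], [633.0, -157.0, 142.0], [628.0, -165.0, 138.0], [630.0, -176.0, 145.0], [640.0, -182.0, 137.0], [628.0, -184.0, 141.0], [613.0, -185.0, 132.0], [648.0, -188.0, 140.0], [639.0, -190.0, 141.0], [624.0, -191.0, 135.0], [623.0, -193.0, 138.0], [614.0, -196.0, 139.0], [652.0, -197.0, 135.0], [615.0, -199.0, 137.0], [620.0, -201.0, 140.0], [649.0, -202.0, 136.0], [651.0, -204.0, 141.0], [628.0, -206.0, 141.0], [633.0, -209.0, 144.0], [640.0, -210.0, 139.0], [620.0, -212.0, 138.0], [628.0, -215.0, 141.0], [612.0, -215.0, 135.0], [631.0, -218.0, 139.0], [623.0, -221.0, 139.0]]
```

```bash
cat > fit.py <<'E'
from h import *
from scipy.optimize import least_squares
from scipy.spatial import cKDTree
def seg(a,b): return [np.array(a)+(np.array(b)-np.array(a))*t for t in np.linspace(0,1,80)]
def arc(c,a0,a1): return [np.array(c)+25*np.array([np.cos(t),np.sin(t)]) for t in np.linspace(np.radians(a0),np.radians(a1),40)]
tmpl=np.array(seg([0,0],[0,70])+arc([-25,70],0,90)+seg([-25,95],[-65,95])+arc([-65,120],-90,-180)+seg([-90,120],[-90,199]))
def fitrack(q):
    q=q[(q[:,2]>134)&(q[:,1]>-170)]
    def f(p):
        M=R.from_euler('z',p[2]).as_matrix()[:2,:2]
        return cKDTree(tmpl@M.T+p[:2]).query(q[:,:2])[0]
    return least_squares(f,[632,-183,0.],loss='soft_l1',x_scale=[1,1,.01],diff_step=1e-4)
if __name__=="__main__":
    for n in("scene","top"):
        r=fitrack(np.load(n+"wire.npy")); print(n,r.x[:2].round(1),np.degrees(r.x[2]).round(2),np.abs(r.fun).mean().round(2))
        D=np.load(n+"0.npz");W=D["W"];x,y,z=W[...,0],W[...,1],W[...,2]
        p=W[(x>400)&(x<510)&(y>205)&(y<282)&(z>24)&(z<70)]
        c=W[(x>400)&(x<510)&(y>205)&(y<282)&(z>10)&(z<70)]
        for nm,s in(("ring",p),("cradle+ring",c)):
            rc=cv2.minAreaRect(s[:,:2].astype(np.float32)); print(nm,len(s),[np.round(t,1) for t in rc],s[:,:2].mean(0).round(1))
        w=p[p[:,2]>54]; print("top of ring",len(w),w.mean(0).round(1))
E
python3 fit.py
```

```text
scene [ 634.1 -181.2] 1.75 1.54
ring 188 [array([453.8, 243.5]), array([16.1, 55.8]), np.float64(74.5)] [463.8 242.2]
cradle+ring 514 [array([453.3, 243.6]), array([43.2, 92. ]), np.float64(76.0)] [465.7 243.4]
top of ring 75 [459.5 242.3  59.7]
top [ 631.4 -182.6] 1.69 2.06
ring 137 [array([459.7, 241.3]), array([26.5, 70.3]), np.float64(85.7)] [451.7 241.7]
cradle+ring 442 [array([451.6, 242.4]), array([46.6, 89.8]), np.float64(75.5)] [450.8 240.2]
top of ring 79 [452.1 242.6  60.2]
```

```bash
cat > rows.py <<'E'
from h import *
def frame(phi): 
    c,s=np.cos(np.radians(phi)),np.sin(np.radians(phi)); return np.array([[c,s,0],[s,-c,0],[0,0,-1]])  # rows: tool axes
def rows(cmd,wps):  # cmd,wps: x,y,z mm,phi deg
    F=frame(cmd[3])
    for w in wps: print((F@(np.array(w[:3])-cmd[:3])/10).round(2).tolist(),"wz",round(cmd[3]-w[3],2))
def now():
    s=monitor.state(); M=R.from_quat(s["eef_rot"]).as_matrix(); return s["clock"],s["position"].round(1),np.degrees(np.arctan2(M[1,0],M[0,0])).round(2),M[:,2].round(3),s["joints"].round(2)
E
python3 - <<'E'
from rows import *
rows((128.7,-560.4,216.4,12.94),[(380,-100,216,0),(452.5,243,160,-15)])
E
```

```text
[34.8, -39.24, 0.04] wz 12.94
[49.55, -71.05, 5.64] wz 27.94
```

Emit:
step_arm(
  motion=[
    [[0.48,34.8,-39.24,0,0,0,13],[0.48,34.8,-39.24,0,0,0,13],[0.48,34.8,-39.24,0,0,0,13],[0.48,34.8,-39.24,0,0,0,13],[0.48,34.8,-39.24,0,0,0,13],[0.48,34.8,-39.24,0,0,0,13],[0.48,34.8,-39.24,0,0,0,13],[0.48,34.8,-39.24,0,0,0,13],[0.48,34.8,-39.24,0,0,0,13],[0.48,34.8,-39.24,0,0,0,13],[0.48,34.8,-39.24,0,0,0,13],[0.48,49.55,-71.05,5.6,0,0,28],[0.48,49.55,-71.05,5.6,0,0,28],[0.48,49.55,-71.05,5.6,0,0,28],[0.48,49.55,-71.05,5.6,0,0,28],[0.48,49.55,-71.05,5.6,0,0,28],[0.48,49.55,-71.05,5.6,0,0,28],[0.48,49.55,-71.05,5.6,0,0,28],[0.48,49.55,-71.05,5.6,0,0,28],[0.48,49.55,-71.05,5.6,0,0,28]],
  ],
)

```text
clock: 2.1
position: [451.9, 245.5, 159.2]
eef_rot: [0.992, -0.129, -0.001, 0.0]
ft_force: [0.5, 0.0, -1.1]
finger_gap: 45.1
finger_force: 0.0
```

```bash
python3 - <<'E'
from rows import *
print(now(),monitor.state()["finger_gap"])
im,W,c=shot("scene"); cv2.imwrite("pics/s1.png",cv2.resize(im[90:270,300:500],(800,600)[:2] if 0 else (666,600)))
E
```

```text
(2.1, array([451.9, 245.5, 159.2]), np.float64(-14.81), array([-0.002, -0.   , -1.   ]), array([0.33, 0.14, 1.75, 0.  , 1.26, 2.16])) 45.12754245772302
```

View pics/s1.png

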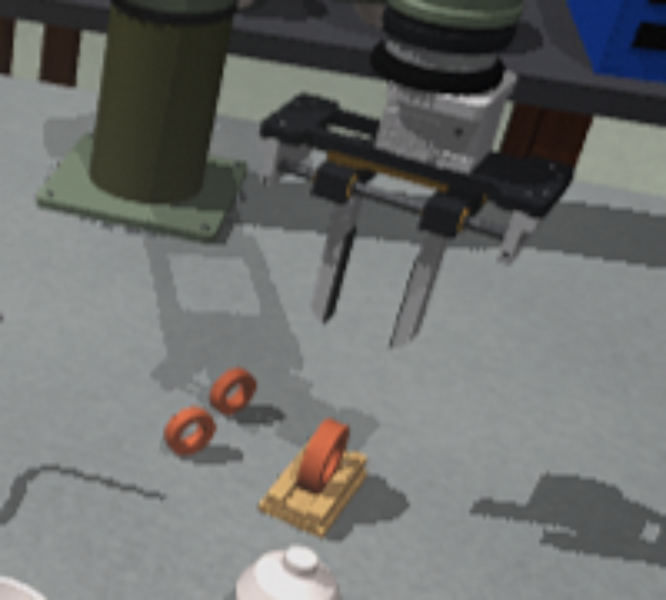

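The picture shows the open fingers, at about (325,315) and (400,340), directly above and in line with the ring at (325,455). I descend and close gently.

Emit:
step_arm(
  motion=[
    [[0.48,0,0,5,0,0,0],[0.48,0,0,8,0,0,0],[0.48,0,0,9.3,0,0,0],[0.48,0,0,9.3,0,0,0],[0.48,0,0,9.3,0,0,0]],
  ],
  force=8,
)

```text
clock: 2.65
position: [453.7, 242.6, 68.7]
eef_rot: [0.991, -0.132, 0.001, -0.0]
ft_force: [0.4, 0.5, 1.2]
finger_gap: 45.1
finger_force: 0.0
```

```bash
python3 - <<'E'
from rows import *
print(now())
ims=[]
for n,(a,b,c0,d) in (("scene",(150,270,330,450)),("top",(180,270,120,210))):
    im,W,c=shot(n); 
    x,y,z=W[...,0],W[...,1],W[...,2]
    ims.append(cv2.resize(im[a:b,c0:d],(400,400),interpolation=cv2.INTER_CUBIC))
cv2.imwrite("pics/s2.png",np.hstack(ims))
E
```

```text
(2.65, array([453.7, 242.6,  68.7]), np.float64(-15.13), array([ 0.002,  0.   , -1.   ]), array([ 0.32,  0.25,  1.82, -0.  ,  1.07,  2.16]))
```

View pics/s2.png

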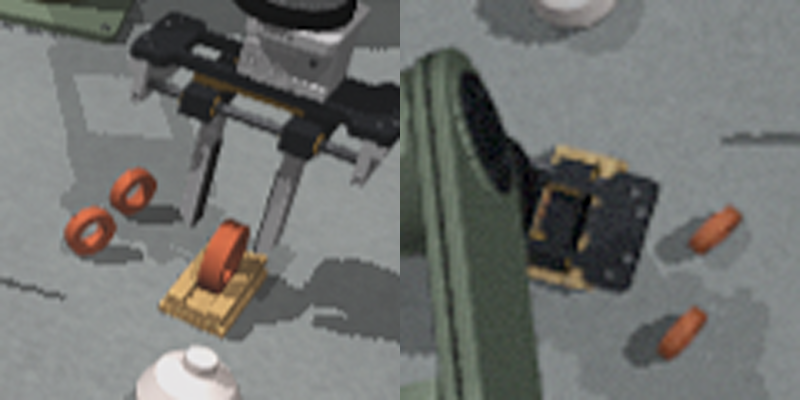

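The fingertips, at (195,222) and (262,255) in the left half, straddle the upper part of the ring at (225,250). I close.

Emit:
step_arm(
  motion=[
    [[0.1,0,0,0.1,0,0,0],[0.1,0,0,0.1,0,0,0],[0.1,0,0,0.1,0,0,0],[0.1,0,0,0.1,0,0,0],[0.1,0,0,0.1,0,0,0],[0.1,0,0,0.1,0,0,0],[0.1,0,0,0.1,0,0,0]],
  ],
  force=8,
)

```text
clock: 3.45
position: [452.8, 243.1, 66.7]
eef_rot: [0.991, -0.131, 0.0, -0.0]
ft_force: [-0.5, 0.1, 2.2]
finger_gap: 15.6
finger_force: 8.0
```

```bash
cat >> rows.py <<'E'
st=np.array([632.7,-182.0]);yaw=1.7
def rk(x,y,z,p):
    M=R.from_euler('z',yaw,degrees=True).as_matrix()[:2,:2]; q=st+M@[x,y]; return (*q,z,p+yaw)
E
python3 - <<'E'
from rows import *
rows((452.5,243,66.4,-15.06),[(452.5,243,166,-15),rk(-90,240,166,0)])
E
```

```text
[0.0, 0.0, -9.96] wz -0.06
[12.91, 15.97, -9.96] wz -16.76
```

Emit:
step_arm(
  motion=[
    [[0.1,0,0,0,0,0,0],[0.1,0,0,-1,0,0,0],[0.1,0,0,-3,0,0,0],[0.1,0,0,-6,0,0,0],[0.1,0,0,-9.96,0,0,0],[0.1,2.6,3.2,-9.96,0,0,-4],[0.1,5.2,6.4,-9.96,0,0,-8],[0.1,7.8,9.6,-9.96,0,0,-12],[0.1,10.4,12.8,-9.96,0,0,-16],[0.1,12.0,15.0,-9.96,0,0,-16.76],[0.1,12.9,15.97,-9.96,0,0,-16.76],[0.1,12.9,15.97,-9.96,0,0,-16.76],[0.1,12.9,15.97,-9.96,0,0,-16.76]],
  ],
  force=22,
)

```text
clock: 4.75
position: [535.1, 56.1, 165.9]
eef_rot: [1.0, 0.015, -0.0, -0.0]
ft_force: [-0.5, 0.0, -0.9]
finger_gap: 16.0
finger_force: 22.0
```

```bash
python3 - <<'E'
from rows import *
from fit import fitrack
print(now())
ims=[]
for n,(a,b,c0,d) in (("scene",(140,260,180,340)),("top",(120,240,200,360))):
    im,W,c=shot(n); ims.append(cv2.resize(im[a:b,c0:d],(400,300),interpolation=cv2.INTER_CUBIC))
    x,y,z=W[...,0],W[...,1],W[...,2]; i=im.astype(int)
    m=(x>480)&(x<600)&(y>20)&(y<100)&(z>100)&(z<175)&(i[...,2]>1.7*i[...,1])
    p=W[m]; print(n,len(p),p.min(0).round(1),p.max(0).round(1),p.mean(0).round(1))
    m=(x>500)&(x<670)&(y>-170)&(y<25)&(z>134)&(z<150); q=W[m]; r=fitrack(q); print(r.x[:2].round(1),np.degrees(r.x[2]).round(2))
    for l,h in((-5,15),(-30,-5),(-60,-30)):
        s=q[(q[:,1]>l)&(q[:,1]<h)&(q[:,0]<560)]; print(l,h,len(s),np.median(s,0).round(1))
cv2.imwrite("pics/s3.png",np.hstack(ims))
E
```

```text
(4.75, array([535.1,  56.1, 165.9]), np.float64(1.69), array([-0.001,  0.001, -1.   ]), array([-0.06,  0.18,  1.69,  0.  ,  1.28,  1.48]))
scene 170 [513.5  48.8 111.9] [564.2  65.1 163.6] [547.9  58.  143.5]
[ 634.3 -181.4] 1.72
-5 15 24 [539.    4.  141.5]
-30 -5 34 [539.  -16.8 140.2]
-60 -30 42 [539.9 -44.2 141.1]Traceback (most recent call last):
  File "<stdin>", line 9, in <module>
    return umr_minimum(a, axis, None, out, keepdims, initial, where)
ValueError: zero-size array to reduction operation minimum which has no identity
```

```bash
sed -i 's/632.7,-182.0/633.5,-181.6/' rows.py; python3 - <<'E'
from rows import *
ims=[]
for n,(a,b,c0,d) in (("scene",(140,260,180,340)),("top",(120,240,200,360))):
    im,W,c=shot(n); ims.append(cv2.resize(im[a:b,c0:d],(400,300),interpolation=cv2.INTER_CUBIC))
cv2.imwrite("pics/s3.png",np.hstack(ims))
rows((535.6,55.2,166,1.7),[rk(-90,y,166,0) for y in (225,200,190,165,140)])
E
```

```text
[0.08, 1.46, 0.0] wz 0.0
[0.08, 3.96, 0.0] wz 0.0
[0.08, 4.96, 0.0] wz 0.0
[0.08, 7.46, 0.0] wz 0.0
[0.08, 9.96, 0.0] wz 0.0
```

View pics/s3.png

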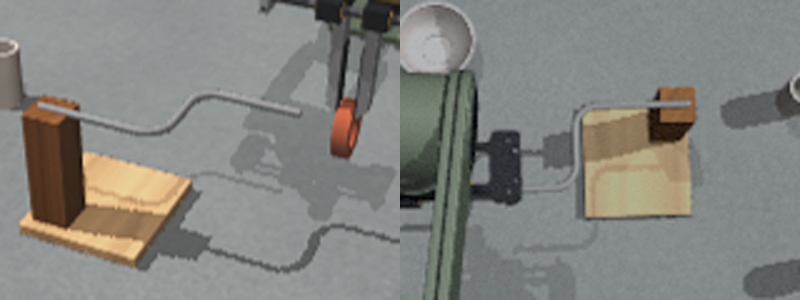

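The ring at (345,128) hangs true, with the wire tip at (298,112) pointing into the bore slightly above its centre. I raise it 2 mm and thread it slowly.

Emit:
step_arm(
  motion=[
    [[0.1,0.1,1.0,-0.2,0,0,0],[0.1,0.1,2.0,-0.2,0,0,0],[0.1,0.1,3.0,-0.2,0,0,0],[0.1,0.1,4.0,-0.2,0,0,0],[0.1,0.1,5.0,-0.2,0,0,0],[0.1,0.1,6.0,-0.2,0,0,0],[0.1,0.1,7.0,-0.2,0,0,0],[0.1,0.1,8.0,-0.2,0,0,0],[0.1,0.1,9.0,-0.2,0,0,0],[0.1,0.1,9.0,-0.2,0,0,0],[0.1,0.1,9.0,-0.2,0,0,0]],
  ],
)

```text
clock: 6.05
position: [539.3, -34.8, 168.0]
eef_rot: [1.0, 0.014, -0.0, -0.0]
ft_force: [0.0, -0.7, -0.6]
finger_gap: 15.7
finger_force: 22.0
```

```bash
python3 - <<'E'
from rows import *
print(now())
im,W,c=shot("scene"); cv2.imwrite("pics/s4.png",cv2.resize(im[140:230,200:320],(800,600),interpolation=cv2.INTER_CUBIC))
x,y,z=W[...,0],W[...,1],W[...,2]; i=im.astype(int)
m=(x>480)&(x<600)&(y>-80)&(y<40)&(z>100)&(z<175)&(i[...,2]>1.7*i[...,1])
p=W[m]; print(len(p),p.min(0).round(1),p.max(0).round(1),p.mean(0).round(1))
E
```

```text
(6.05, array([539.3, -34.8, 168. ]), np.float64(1.66), array([-0.,  0., -1.]), array([-0.22,  0.18,  1.68,  0.  ,  1.28,  1.32]))
151 [515.4 -41.5 112.2] [568.1 -26.  165.1] [552.8 -32.8 144.2]
```

View pics/s4.png

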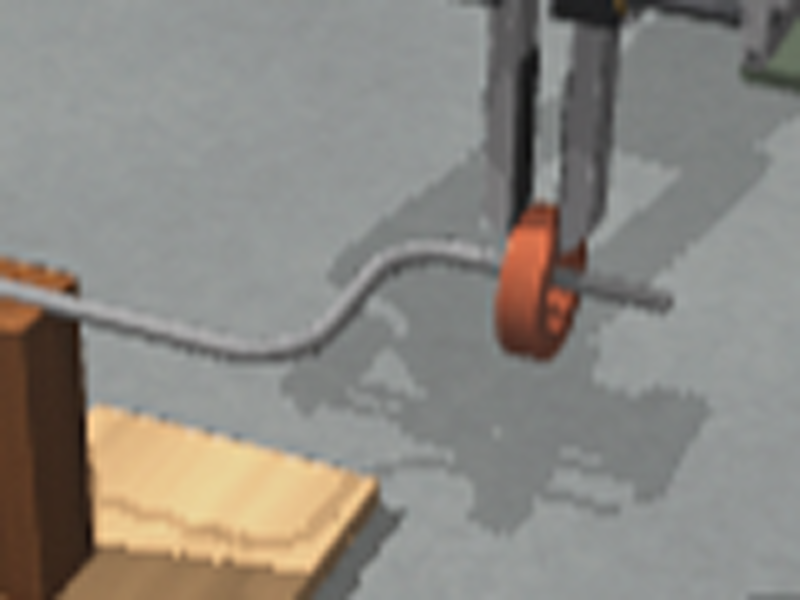

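The ring is threaded: the wire passes through the bore, with its tip showing at (665,300) beyond the ring at (540,285). Contact force is nil. Now I compute the corner rows.

```bash
python3 - <<'E'
from rows import *
w=[rk(-90,135,168,0),rk(-90,125,168,0)]
for a in np.arange(0,91,7.5):
    t=np.radians(180+a); w.append(rk(-65+25*np.cos(t),120+25*np.sin(t),168,a))
w+=[rk(-56,95,168,90),rk(-48,95,168,90)]
rows((539.27,-34.76,168,1.7),w)
E
```

```text
[-0.02, 1.46, 0.0] wz 0.0
[-0.02, 2.46, 0.0] wz 0.0
[-0.02, 2.96, 0.0] wz 0.0
[0.0, 3.28, 0.0] wz -7.5
[0.07, 3.6, 0.0] wz -15.0
[0.17, 3.91, 0.0] wz -22.5
[0.32, 4.21, 0.0] wz -30.0
[0.5, 4.48, 0.0] wz -37.5
[0.72, 4.72, 0.0] wz -45.0
[0.96, 4.94, 0.0] wz -52.5
[1.23, 5.12, 0.0] wz -60.0
[1.53, 5.27, 0.0] wz -67.5
[1.84, 5.37, 0.0] wz -75.0
[2.16, 5.44, 0.0] wz -82.5
[2.48, 5.46, 0.0] wz -90.0
[3.38, 5.46, 0.0] wz -90.0
[4.18, 5.46, 0.0] wz -90.0
```

Emit:
step_arm(
  motion=[
    [[0.1,0,1.4,0,0,0,0],[0.1,0,2.4,0,0,0,0],[0.1,0,2.9,0,0,0,0],[0.1,0,3.3,0,0,0,-7.5],[0.1,0.1,3.6,0,0,0,-15],[0.1,0.2,3.9,0,0,0,-22.5],[0.1,0.3,4.2,0,0,0,-30],[0.1,0.5,4.5,0,0,0,-37.5],[0.1,0.7,4.7,0,0,0,-45],[0.1,1.0,4.9,0,0,0,-52.5],[0.1,1.2,5.1,0,0,0,-60],[0.1,1.5,5.3,0,0,0,-67.5],[0.1,1.8,5.4,0,0,0,-75],[0.1,2.2,5.4,0,0,0,-82.5],[0.1,2.5,5.5,0,0,0,-90],[0.1,3.4,5.5,0,0,0,-90],[0.1,4.2,5.5,0,0,0,-90],[0.1,4.2,5.5,0,0,0,-90],[0.1,4.2,5.5,0,0,0,-90]],
  ],
)

```text
clock: 8.0
position: [583.1, -88.4, 167.9]
eef_rot: [0.697, 0.717, -0.0, -0.0]
ft_force: [0.2, -0.2, -0.9]
finger_gap: 15.9
finger_force: 22.0
```

```bash
python3 - <<'E'
from rows import *
print(now())
im,W,c=shot("scene"); cv2.imwrite("pics/s5.png",cv2.resize(im[140:230,200:320],(800,600),interpolation=cv2.INTER_CUBIC))
c0=np.array([539.27,-34.76,168])+frame(1.7).T@[42,55,0]; print(c0)
w=[rk(-40,95,168,90),rk(-32,95,168,90)]
for a in np.arange(90,-1,-7.5):
    t=np.radians(a); w.append(rk(-25+25*np.cos(t),70+25*np.sin(t),168,a))
w+=[rk(0,60,168,0),rk(0,50,168,0),rk(0,40,168,0)]
rows((*c0,91.7),w)
E
```

```text
(8.0, array([583.1, -88.4, 167.9]), np.float64(91.64), array([-0.,  0., -1.]), array([-0.3 ,  0.28,  1.55, -0.  ,  1.31, -0.33]))
[582.88315755 -88.48981005 168.        ]
[0.04, 0.78, 0.0] wz 0.0
[0.04, 1.58, 0.0] wz 0.0
[0.04, 2.28, 0.0] wz 0.0
[0.02, 2.61, 0.0] wz 7.5
[-0.04, 2.93, 0.0] wz 15.0
[-0.15, 3.24, 0.0] wz 22.5
[-0.29, 3.53, 0.0] wz 30.0
[-0.47, 3.81, 0.0] wz 37.5
[-0.69, 4.05, 0.0] wz 45.0
[-0.94, 4.27, 0.0] wz 52.5
[-1.21, 4.45, 0.0] wz 60.0
[-1.5, 4.59, 0.0] wz 67.5
[-1.81, 4.7, 0.0] wz 75.0
[-2.13, 4.76, 0.0] wz 82.5
[-2.46, 4.78, 0.0] wz 90.0
[-3.46, 4.78, 0.0] wz 90.0
[-4.46, 4.78, 0.0] wz 90.0
[-5.46, 4.78, 0.0] wz 90.0
```

View pics/s5.png

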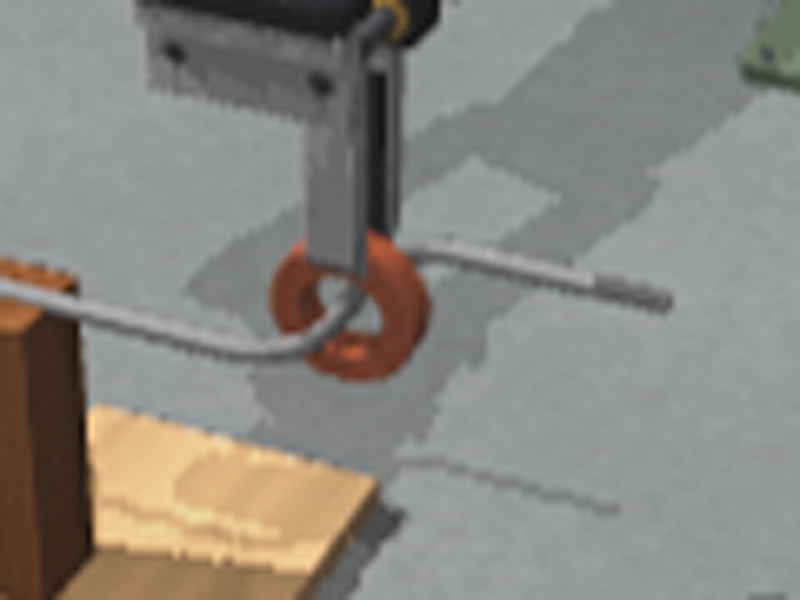

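The ring is on the middle leg at (350,305), with the wire running cleanly through its bore. On to the second corner.

Emit:
step_arm(
  motion=[
    [[0.1,0,0.8,0,0,0,0],[0.1,0,1.6,0,0,0,0],[0.1,0,2.3,0,0,0,0],[0.1,0,2.6,0,0,0,7.5],[0.1,0,2.9,0,0,0,15],[0.1,-0.1,3.2,0,0,0,22.5],[0.1,-0.3,3.5,0,0,0,30],[0.1,-0.5,3.8,0,0,0,37.5],[0.1,-0.7,4.1,0,0,0,45],[0.1,-0.9,4.3,0,0,0,52.5],[0.1,-1.2,4.5,0,0,0,60],[0.1,-1.5,4.6,0,0,0,67.5],[0.1,-1.8,4.7,0,0,0,75],[0.1,-2.1,4.8,0,0,0,82.5],[0.1,-2.5,4.8,0,0,0,90],[0.1,-3.5,4.8,0,0,0,90],[0.1,-4.5,4.8,0,0,0,90],[0.1,-5.5,4.8,0,0,0,90],[0.1,-5.5,4.8,0,0,0,90],[0.1,-5.5,4.8,0,0,0,90]],
  ],
)

```text
clock: 10.05
position: [632.5, -142.4, 168.0]
eef_rot: [1.0, 0.015, -0.0, -0.0]
ft_force: [-0.1, -0.4, -1.6]
finger_gap: 15.7
finger_force: 22.0
```

```bash
python3 - <<'E'
from rows import *
print(now())
for n in("scene","top"):
    im,W,c=shot(n)
    if n=="scene": cv2.imwrite("pics/s6.png",cv2.resize(im[140:230,180:300],(800,600),interpolation=cv2.INTER_CUBIC))
    x,y,z=W[...,0],W[...,1],W[...,2]; i=im.astype(int)
    m=(x>590)&(x<680)&(y>-165)&(y<-110)&(z>100)&(z<175)&(i[...,2]>1.7*i[...,1])
    p=W[m]; 
    if len(p): print(n,len(p),p.min(0).round(1),p.max(0).round(1),p.mean(0).round(1))
    m=(x>605)&(x<665)&(y>-235)&(y<-165)&(z>30)&(z<146)
    p=W[m]; print(n,"block",len(p),np.percentile(p,[2,50,98],axis=0).round(1).tolist())
c0=np.array([582.88,-88.49,168])+frame(91.7).T@[-55,48,0]; print(c0)
rows((*c0,1.7),[rk(0,y,z,0) for y,z in((30,168),(20,168),(12,168),(10,168),(10,158.5),(10,175))])
E
```

```text
(10.05, array([ 632.5, -142.4,  168. ]), np.float64(1.68), array([-0.,  0., -1.]), array([-0.35,  0.4 ,  1.4 ,  0.  ,  1.35,  1.19]))
scene 227 [ 606.2 -149.4  110.2] [ 660.  -133.   164.5] [ 642.7 -139.4  139.7]
scene block 984 [[614.3, -220.4, 32.8], [650.6, -192.3, 97.2], [654.5, -180.6, 142.2]]
top 40 [ 606.3 -149.9  145.6] [ 625.6 -135.4  165.5] [ 614.6 -142.7  157.4]
top block 156 [[611.6, -206.7, 31.5], [619.0, -190.6, 122.6], [645.3, -182.2, 144.4]]
[ 632.49051671 -142.04181259  168.        ]
[-0.02, 0.96, 0.0] wz 0.0
[-0.02, 1.96, 0.0] wz 0.0
[-0.02, 2.76, 0.0] wz 0.0
[-0.02, 2.96, 0.0] wz 0.0
[-0.02, 2.96, 0.95] wz 0.0
[-0.02, 2.96, -0.7] wz 0.0
```

View pics/s6.png

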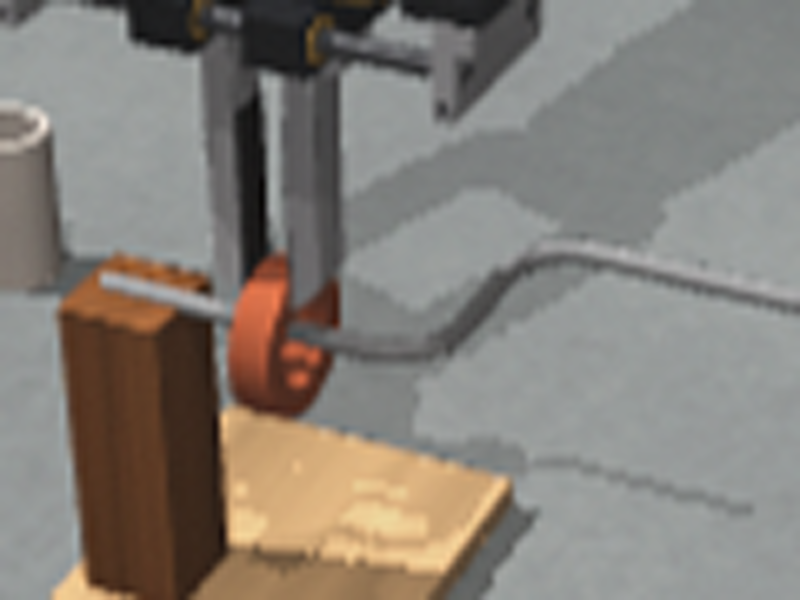

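Both corners are passed. The ring at (285,340) is on the last leg, and the block's front face is at x≈215 in the picture. Now I slide it home.

Emit:
step_arm(
  motion=[
    [[0.1,0,0.9,0,0,0,0],[0.1,0,1.7,0,0,0,0],[0.1,0,2.3,0,0,0,0],[0.1,0,2.6,0,0,0,0],[0.1,0,2.8,0,0,0,0],[0.1,0,3.0,0,0,0,0],[0.1,0,3.0,0,0,0,0],[0.1,0,3.0,0,0,0,0]],
  ],
)

```text
clock: 10.95
position: [633.4, -171.8, 168.0]
eef_rot: [1.0, 0.015, -0.0, -0.0]
ft_force: [-0.5, -0.2, -1.2]
finger_gap: 15.6
finger_force: 22.0
```

Emit:
step_arm(
  motion=[
    [[0.1,0,0.1,0,0,0,0],[0.1,0,0.1,0.3,0,0,0],[0.1,0,0.1,0.5,0,0,0],[0.1,0,0.1,0.7,0,0,0],[0.1,0,0.1,0.8,0,0,0],[0.1,0,0.1,0.8,0,0,0],[0.1,0,0.1,0.8,0,0,0]],
  ],
)

```text
clock: 11.65
position: [633.5, -173.0, 160.0]
eef_rot: [1.0, 0.015, 0.0, 0.0]
ft_force: [1.1, 0.9, -0.9]
finger_gap: 15.9
finger_force: 22.0
```

Emit:
step_arm(
  motion=[
    [[0.1,0,0,0.1,0,0,0],[0.1,0,0,0.1,0,0,0],[0.3,0,0,0.1,0,0,0],[0.4,0,0,0.1,0,0,0],[0.4,0,0,0.1,0,0,0],[0.4,0,0,0.1,0,0,0],[0.4,0,0,-1.0,0,0,0],[0.4,0,0,-4,0,0,0],[0.4,0,0,-8,0,0,0],[0.4,0,0,-8,0,0,0],[0.4,0,0,-8,0,0,0]],
  ],
)

```text
clock: 12.75
position: [634.5, -173.3, 242.6]
eef_rot: [1.0, 0.015, 0.002, 0.001]
ft_force: [-0.2, -0.3, 0.3]
finger_gap: 37.4
finger_force: 0.0
```

```bash
python3 - <<'E'
from rows import *
print(now())
for n in("scene","top"):
    im,W,c=shot(n)
    if n=="scene": cv2.imwrite("pics/s7.png",cv2.resize(im[130:250,130:290],(800,600),interpolation=cv2.INTER_CUBIC))
    x,y,z=W[...,0],W[...,1],W[...,2]; i=im.astype(int)
    m=(x>590)&(x<680)&(y>-190)&(y<-130)&(z>90)&(z<175)&(i[...,2]>2.2*i[...,1])
    p=W[m]
    if len(p): print(n,len(p),np.percentile(p,[2,50,98],axis=0).round(1).tolist())
E
```

```text
(12.75, array([ 634.5, -173.3,  242.6]), np.float64(1.7), array([ 0.004, -0.002, -1.   ]), array([-0.4 ,  0.36,  1.29,  0.  ,  1.48,  1.14]))
top 2 [[641.2, -167.7, 118.2], [642.9, -166.3, 131.1], [644.5, -164.9, 144.0]]
```

View pics/s7.png

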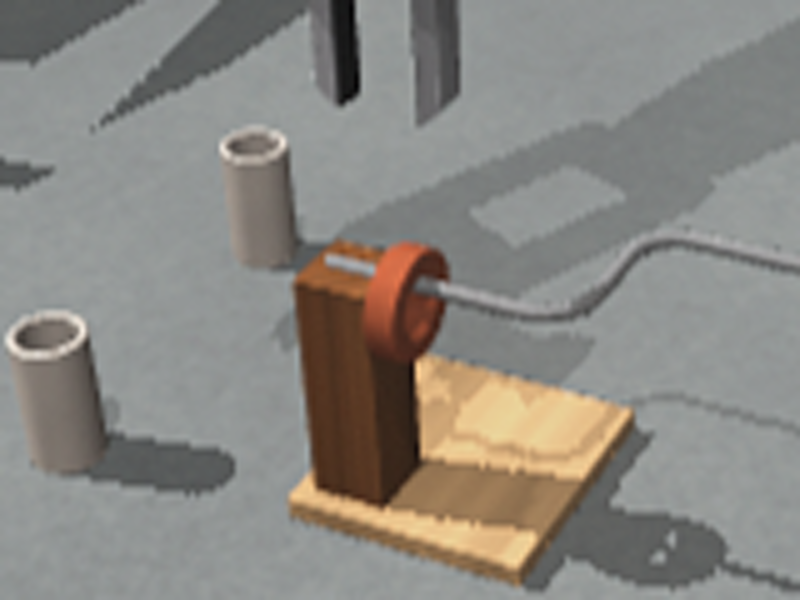

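The ring at (408,303) hangs on the wire against the block, the fingers are clear, and the tubes are standing. I let it settle and check its position.

Emit:
step_arm(
  motion=[
    [[0.4,0,0,-2,0,0,0],[0.4,0,0,-4,0,0,0],[0.4,0,0,-4,0,0,0],[0.4,0,0,-4,0,0,0],[0.4,0,0,-4,0,0,0],[0.4,0,0,-4,0,0,0],[0.4,0,0,-4,0,0,0],[0.4,0,0,-4,0,0,0],[0.4,0,0,-4,0,0,0],[0.4,0,0,-4,0,0,0]],
  ],
)

```text
clock: 13.85
position: [633.5, -173.0, 280.1]
eef_rot: [1.0, 0.015, 0.0, 0.0]
ft_force: [0.9, 0.3, -0.0]
finger_gap: 37.5
finger_force: 0.0
```

```bash
python3 - <<'E'
from rows import *
for k in range(2):
    im,W,c=shot("scene")
    x,y,z=W[...,0],W[...,1],W[...,2]; i=im.astype(int)
    roi=np.zeros(z.shape,bool); roi[175:205,200:222]=1
    m=roi&(i[...,2]>1.7*i[...,1])&(x>595)&(x<680)&(y>-179.5)&(y<-140)&(z>85)&(z<175)
    p=W[m]; print(len(p),np.percentile(p,[0,2,50,98,100],axis=0).round(1).tolist())
    for lo,hi in((95,110),(110,125),(125,140),(145,162)):
        q=p[(p[:,2]>lo)&(p[:,2]<hi)]; print(lo,len(q), q.min(0).round(1) if len(q) else'',q.max(0).round(1) if len(q) else '')
E
```

```text
264 [[608.0, -179.2, 101.3], [612.0, -178.7, 106.2], [645.4, -168.3, 133.7], [660.1, -164.0, 154.5], [661.0, -163.5, 155.5]]
95 19 [ 617.8 -177.4  101.3] [ 653.2 -163.8  109.9]
110 85 [ 610.8 -179.   110.4] [ 660.8 -163.5  124.7]
125 58 [ 608.  -178.9  125.4] [ 661.  -164.   139.1]
145 76 [ 620.1 -179.2  145. ] [ 654.3 -163.7  155.5]
265 [[607.7, -179.5, 99.9], [612.3, -178.4, 105.8], [644.6, -168.3, 133.8], [659.7, -164.6, 155.2], [660.6, -163.6, 155.7]]
95 22 [ 617.2 -178.    99.9] [ 652.5 -165.   109.8]
110 84 [ 611.6 -179.4  110.1] [ 660.  -164.1  124.8]
125 55 [ 607.7 -178.4  125.6] [ 660.6 -163.6  140. ]
145 77 [ 618. -179.  145.] [ 657.2 -164.   155.7]
```

The front face of the ring is at y≈-164, so its centre is about 9.7 mm from the block. Its height is 128 mm, and it hangs upright and at rest.

```bash
python3 -c "
from plant import order
print(order.sign_off())"
```

```text
the job is handed in; nothing more can be done
None
```

The job is handed in, with no verdict returned: the ring hangs freely on the wire, its centre about 10 mm from the block face (roughly 2 mm gap), after going round both corners; the arm never came near the vase, bowl or tubes.

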